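# Open the code-locked cash box for the morning

## Task

Open the shop's cash box for the day: with the tips of the fingers lightly press in its lock buttons in the code order fourth, first, second (counted from the left as you face the box), each well in, then push the slide's thumb tab to the right up to its stop so that the lid stands ajar. Leave the third and fifth buttons up, do not shove or lift the box, and leave the goods around it where they are.

Things in the scene. Friction and masses are not known exactly. Their poses are not given: they have to be found in the camera images.
- cash_box: grey steel cash box, 230 deep (x) x 240 wide (y) x 90 mm high, 2 to 3.5 kg, loose on the table; origin at the centre of its underside, x away from its front, y to its left, z up. Its front 85 mm is a flat lock deck 67 mm above the table; button row 59 mm, slide 18 mm behind the front edge. The lid starts 26 mm behind the button centres and is 17 mm higher. Over 35 N on the box is too rough
- button1_top (a point): centre of the top face of the first (leftmost) steel push button, counted from the left as one faces the box's front; 1 raised dot behind it. Round, 19 mm across, 36 mm from its neighbours, its top 12 mm above the deck plate when up and 2 mm when fully in
- button1 (a joint): travel of the first (leftmost) button: 0 up, 0.010 m at its hard stop; over 0.007 m counts as in. About 2 to 3 N moves it straight down; it stays where it is left
- button2_top (a point): centre of the top face of the second steel push button, counted from the left as one faces the box's front; 2 raised dots behind it. Round, 19 mm across, 36 mm from its neighbours, its top 12 mm above the deck plate when up and 2 mm when fully in
- button2 (a joint): travel of the second button: 0 up, 0.010 m at its hard stop; over 0.007 m counts as in. About 2 to 3 N moves it straight down; it stays where it is left
- button3_top (a point): centre of the top face of the third (middle) steel push button, counted from the left as one faces the box's front; 3 raised dots behind it. Round, 19 mm across, 36 mm from its neighbours, its top 12 mm above the deck plate when up and 2 mm when fully in
- button3 (a joint): travel of the third (middle) button: 0 up, 0.010 m at its hard stop; over 0.007 m counts as in. About 2 to 3 N moves it straight down; it stays where it is left
- button4_top (a point): centre of the top face of the fourth steel push button, counted from the left as one faces the box's front; 4 raised dots behind it. Round, 19 mm across, 36 mm from its neighbours, its top 12 mm above the deck plate when up and 2 mm when fully in
- button4 (a joint): travel of the fourth button: 0 up, 0.010 m at its hard stop; over 0.007 m counts as in. About 2 to 3 N moves it straight down; it stays where it is left
- button5_top (a point): centre of the top face of the fifth (rightmost) steel push button, counted from the left as one faces the box's front; 5 raised dots behind it. Round, 19 mm across, 36 mm from its neighbours, its top 12 mm above the deck plate when up and 2 mm when fully in
- button5 (a joint): travel of the fifth (rightmost) button: 0 up, 0.010 m at its hard stop; over 0.007 m counts as in. About 2 to 3 N moves it straight down; it stays where it is left
- tab (a point): centre of the top of the slide's ribbed thumb tab, a steel block 16 (box x) x 24 (box y) x 15 mm whose top stands 16.5 mm above the deck. It stands 41 mm in front of the button row and starts 17 mm left of the box's middle
- slide (a joint): travel of the slide: 0 at the left end, 0.018 m at its stop to the right (box -y). It moves with about 2 to 4 N, stays where it is left and raises the lid in proportion by a cam. Inside the lock it is barred until the code buttons are in, and barred if a wrong one is in
- lid_edge (a point): middle of the top of the lid's front edge, 83 mm above the table when shut; the flat carrying handle on the lid reaches 90 mm
- lid_panel: the lid itself, a grey steel panel 146 x 242 x 10 mm with a flat carrying handle; origin on the hinge at the back of the box, 72 mm up
- lid (a joint): lid angle: 0 shut, 0.36 rad ajar with the slide at its stop
- glass_dish: round thick glass trinket dish, 93 mm across, 20 mm high, goods for sale; origin at the centre of its underside
- soap_pale: cream wrapped soap bar, 52 x 78 x 26 mm, goods for sale; origin at the centre of its underside
- soap_green: soap bar with a green top, 52 x 78 x 26 mm, goods for sale; origin at the centre of its underside
- candle_tin_a: round candle tin with a red band, 64 mm across, 45 mm high, goods for sale; origin at the centre of its underside
- candle_tin_b: round candle tin with a blue band, 64 mm across, 45 mm high, goods for sale; origin at the centre of its underside

How it is judged:
On the way, in this order (a step that is already met when the one before it is completed fails the run):
1. the fourth button is pressed in, the first and second still up (value of joint button4 above 0.007 m and value of joint each of button1, button2 below 0.003 m), for 0.1 s.
2. then the first button is pressed in, the second still up (value of joint button1 above 0.007 m and value of joint button2 below 0.003 m), for 0.1 s.
3. then the second button is pressed in, the slide still at the left (value of joint button2 above 0.007 m and value of joint slide below 0.006 m), for 0.1 s.
4. then the slide is pushed to its stop and the lid is ajar (value of joint each of button4, button1, button2 above 0.007 m and value of joint each of button3, button5 below 0.003 m and value of joint slide above 0.0155 m and value of joint lid above 0.3 rad), for 0.2 s.
At the end, for the whole second after the job is handed in: Buttons 4, 1, 2 in by over 7 of 10 mm, 3 and 5 by under 3 mm; slide past 15.5 of 18 mm; lid ajar over 0.30 rad; box at rest, upright, within 20 mm of its start; all goods within 20 mm of their starts (all of step 4 and velocity of joint lid below 0.05 rad/s and linear speed of cash_box below 0.02 m/s and distance of each of cash_box, soap_green from where it was at the start of the episode below 0.02 m and angle between cash_box's own z axis and vertical below 0.05 rad); the robot touches nothing.
It fails at once if the third or fifth button is pressed in by more than 3 mm (value of joint any of button3, button5 above 0.003 m).
It fails at once if the robot bears on the cash box with more than 35 N (contact force between any of the arm, the fingers and cash_box above 35 N).
It fails at once if the cash box is shoved or lifted by more than 20 mm or tipped (distance of cash_box from where it was at the start of the episode above 0.02 m or angle between cash_box's own z axis and vertical above 0.1 rad).
It fails at once if the lid is pried up by the fingers instead of raised by the slide (contact force between the fingers and lid_panel above 2 N and value of joint lid above 0.05 rad).
It fails at once if goods round the box are moved by more than 20 mm, tipped, or pushed with over 5 N (distance of soap_green from where it was at the start of the episode above 0.02 m or angle between soap_green's own z axis and vertical above 0.3 rad or contact force between any of the arm, the fingers and glass_dish above 5 N or contact force between any of the arm, the fingers and soap_pale above 5 N or contact force between any of the arm, the fingers and soap_green above 5 N or contact force between any of the arm, the fingers and candle_tin_a above 5 N or contact force between any of the arm, the fingers and candle_tin_b above 5 N).
It also fails if it takes over 48 s, if anything falls off the work surface, if the arm or the gripper's body presses on something with over 40 N, if the wrist force passes 120 N, or if a joint passes its speed limit or range.

## Robot

A 6-joint arm with a two-finger parallel gripper is mounted at the origin on a cart in front of the work surface, level with it; the furniture and walls round the work are solid. World frame = base frame: x ahead of the robot, y to its left, z up, the work surface at z = 0. Lengths are in m, angles in rad, forces in N, time in s.
With the tool pointing down it reaches from about 0.375 to 0.9 m from the base axis. Payload 3.1 kg.
Tool frame: the origin (TCP) lies on the centre line of the jaws, within the pads' length; the fingertips stand 19 mm ahead of it and the grasp point (between the pads) is the TCP; y points along the fingers, x is the direction in which the jaws open and shut, and the axes are right-handed (so a half turn about y gives the same grasp; the last joint's range is limited). The gripper opens to 85 mm and grips with 20 to 120 N. Pads are 22 mm wide; open, the fingers measure 114 mm over their backs; the gripper's body (76 mm by 85 mm) begins 54 mm behind the grasp point. The pads swing forward as they close: fully open they stand 13 mm farther back than shut.
Start: joints at [0.941, 0.527, 1.433, -0, 1.181, -0.178], TCP at [0.273, 0.562, 0.25] pointing down, gripper open.
Joint ranges: [-3.08, 3.08], [-0.75, 2.2], [0.22, 2.44], [-1.43, 4.57], [0, 2.65], [-2.85, 2.85]. Speed limits (rad/s): [2.79, 2.79, 3.14, 3.14, 3.14, 3.14].

## Interface

Orientations are given as a unit quaternion [x, y, z, w].
In Python, from station import * gives the robot as it stands.
- The arm moves only by the tool step_arm, never from a script. Its argument "moves" is a list of rows, each a list of 7 numbers: the turn, a rotation vector about the tool's x, y, z in rad, then the shift along the tool's x, y, z in cm, then the closure, from -1 (fully open) to 1 (shut). A call has 1 to 12 rows; each row is the pose to reach, as a shift and turn from the pose measured when the call began, along the tool's axes at that moment; what a row does not reach only later rows make up. A row lasts 1/8 s, in which the tool goes at most 62.5 mm and 10.7 degrees, less where a joint would pass 70% of its speed; a pose out of reach is approached as far as the arm can. A call with a gripper value outside its range is refused whole. The fingers move at their own pace and stop on an object; "grip_force" is the grip in N (left out, the last holds). Time passes only in rows, so rows that repeat a pose let the fingers close. It gives the time, the measured TCP pose, the force and the opening at its end, in the units of the state.
- sense(): the state, without advancing time (a new reading comes with each control period).
- snapshot(name): name is "scene" or "top" or "wrist"; returns a dict with "frame" (480x640x3 uint8, red, green, blue), "z_map" (480x640 float32, m along the optical axis (not along the pixel's ray), 0 where there is no reading), "vfov" (degrees; the focal length in pixels is half the picture's height over the tangent of half this angle, whatever the lens; pixels are square), "cx", "cy" (the principal point, pixels), "xyz" and "orientation" of the camera in the world. Camera axes: x right, y down, z forward; pixel columns grow to the right and rows downward; lengths in m; the calibration is good to about 2 mm. A picture is of the moment at which its call begins.
- sign_off(): hands the job in, once; it reports no verdict.
The state is a dict: "t": time; "q": joint angles; "qd": joint speeds; "tau": joint torques, N m; "tcp_pos": TCP position; "tool_rot": TCP orientation; "force": force on the tool from outside, world axes, zero at the start; "ft_torque": the same for the moment, N m; "finger_gap": opening from 0.0 (shut) to 1.0 (fully open).
Only numpy, scipy, OpenCV 4.12 (cv2) and the standard library are available. Lean on these libraries where they do the work, as an engineer would, in place of code of your own. Each camera call takes 0.05 s, during which the arm holds its last target.

## Working session

There is one attempt and no reset: what is moved stays moved. The work goes in short steps, Python scripts to look and compute and a tool call to move; the robot and the scene stay as the last step left them, time stands still between calls to the robot, and variables do not carry over. Pictures are saved under pics/ and viewed, and the job is handed in when it is done.

Besides the shell and the picture viewer there is one more tool, called after "Emit:" by a JSON object that holds its "op" and its "data", one argument or row to a line. step_arm: Moves the arm, as the interface text tells. Its arguments: {"type":"object","properties":{"moves":{"type":"array","items":{"type":"array","items":{"type":"number"}}},"grip_force":{"type":"number"}},"required":["moves"]}

```bash
ls; mkdir -p pics; cat > h.py <<'E'
from station import *
import numpy as np, cv2
from scipy.spatial.transform import Rotation as R
def snap(n,fn):
    s=snapshot(n); cv2.imwrite('pics/'+fn+'.png',s['frame'][:,:,::-1]); np.savez('pics/'+fn+'.npz',**s); return s
def P(s,u,v,z=None):
    f=240/np.tan(np.radians(float(s['vfov']))/2)
    if z is None: z=s['z_map'][int(round(v)),int(round(u))]
    c=np.array([(u-s['cx'])/f*z,(v-s['cy'])/f*z,z])
    return R.from_quat(s['orientation']).apply(c)+s['xyz']
E
python3 - <<'E'
from h import *
print(sense())
for n in ['scene','top','wrist']:
    s=snap(n,n+'0'); print(n,s['vfov'],s['cx'],s['cy'],s['xyz'],s['orientation'])
E
```

```text
pics
{'t': 0.0, 'q': array([ 9.40491341e-01,  5.28468013e-01,  1.43391244e+00,  2.51334439e-05,
        1.18142298e+00, -1.78518247e-01]), 'qd': array([-0.00096168, -0.00100562,  0.00094149, -0.00083165,  0.00077981,
        0.00013634]), 'tau': array([ 8.85192958e-05, -4.42354774e+01, -1.78020144e+01, -2.82708716e-04,
        8.45799863e-03,  8.53621430e-06]), 'tcp_pos': array([0.27242557, 0.56174044, 0.24932923]), 'tool_rot': array([ 0.5995702 ,  0.3745769 , -0.37603418, -0.59900418]), 'force': array([-0.09689619, -0.33370751,  0.52251735]), 'ft_torque': array([ 0.03472999, -0.01874451, -0.05831784]), 'finger_gap': 1.0000190093016526}
scene 47.25631450254375 325.16489227354555 242.0136780714942 [0.91165669 0.72749871 1.2521201 ] [ 0.21149769  0.93459337 -0.28077364 -0.05449889]
top 49.27275247339868 321.8247271822335 246.66662991360334 [0.45839987 0.02962088 1.22212345] [-0.70283302  0.70955855 -0.03833232  0.03290962]
wrist 59.44696811567763 318.81611515168237 235.5410918014735 [0.19630336 0.59784646 0.37297492] [0.83586521 0.52373316 0.08639254 0.1398902 ]
```

View pics/scene0.png

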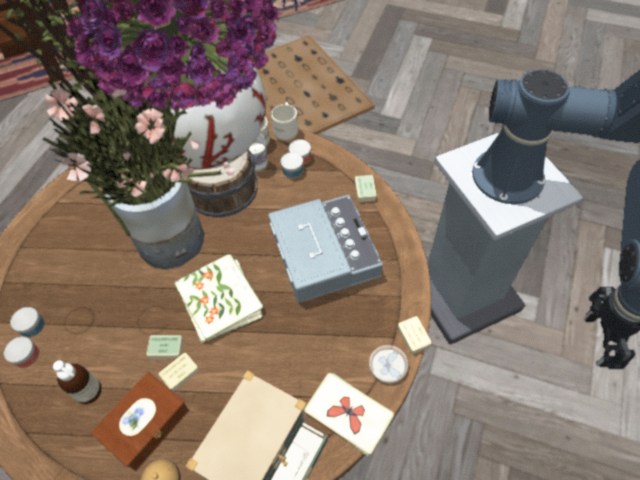

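View pics/top0.png

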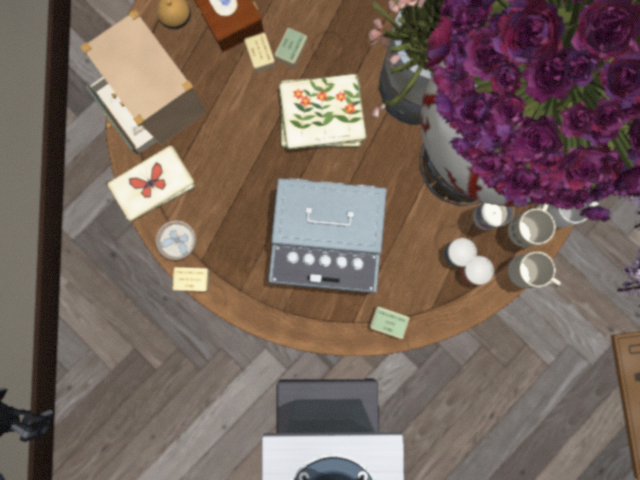

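```bash
python3 - <<'E'
from h import *
s=sense(); print(R.from_quat(s['tool_rot']).as_matrix().round(3))
E
```

```text
[[ 0.437 -0.001 -0.9  ]
 [ 0.9   -0.001  0.437]
 [-0.002 -1.     0.   ]]
```

```bash
python3 - <<'E'
from h import *
s=np.load('pics/top0.npz')
c=cv2.resize(s['frame'][170:300,260:395,::-1],None,fx=5.5,fy=4.5 if 0 else 5.5/1.2,interpolation=cv2.INTER_CUBIC)
c=cv2.resize(s['frame'][235:300,262:392,::-1],None,fx=6,fy=6,interpolation=cv2.INTER_CUBIC)
cv2.imwrite('pics/topc.png',c)
s=np.load('pics/scene0.npz')
c=cv2.resize(s['frame'][185:305,260:390,::-1],None,fx=5,fy=5,interpolation=cv2.INTER_CUBIC)
cv2.imwrite('pics/scenec.png',c)
E
```

```text
(no output)
```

View pics/topc.png

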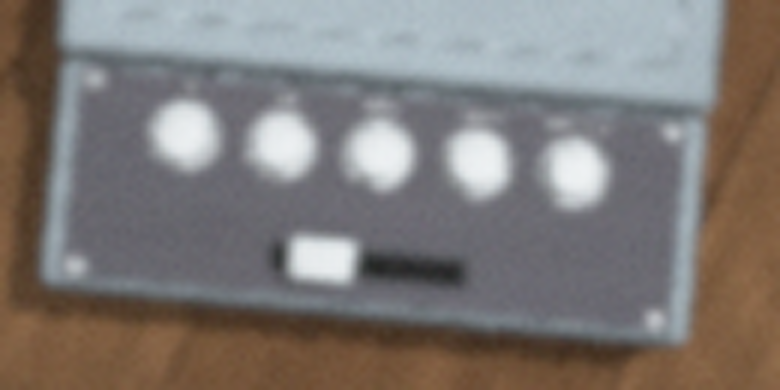

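View pics/scenec.png

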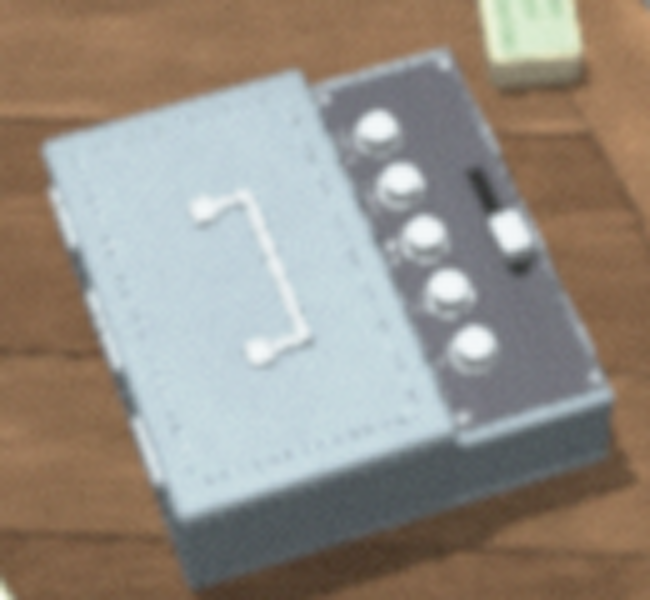

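The top crop shows buttons 1 to 5 running left to right at about (186,133) to (577,172), with the tab at (322,261). The scene view shows the same row from the side. Next I'll measure them from both views.

```bash
cat > tri.py <<'E'
from h import *
s=np.load('pics/top0.npz'); q=np.load('pics/scene0.npz')
T=[(186,133),(282,146),(381,155),(480,162),(577,172),(322,260)]
# scene crop: lowest image = left (b1)
S=[(475,346),(451,291),(426,236),(402,184),(377,130),(514,231)]
def ray(c,u,v):
    a=P(c,u,v,1.0); d=a-c['xyz']; return c['xyz'],d/np.linalg.norm(d)
for t,w in zip(T,S):
    tu=(t[0]+.5)/6-.5+262; tv=(t[1]+.5)/6-.5+235
    su=(w[0]+.5)/5-.5+260; sv=(w[1]+.5)/5-.5+185
    o1,d1=ray(s,tu,tv); o2,d2=ray(q,su,sv)
    A=np.stack([d1,-d2],1); k=np.linalg.lstsq(A,o2-o1,rcond=None)[0]
    m=(o1+d1*k[0]+o2+d2*k[1])/2; gap=np.linalg.norm(o1+d1*k[0]-o2-d2*k[1])
    print('tri',m.round(4),'gap',gap.round(4),'depthTop',P(s,tu,tv).round(4),'depthScene',P(q,su,sv).round(4))
E
python3 tri.py
```

```text
tri [0.5511 0.0856 0.0762] gap 0.0035 depthTop [0.5526 0.0847 0.0758] depthScene [0.5515 0.0897 0.0819]
tri [0.5465 0.0503 0.0751] gap 0.0026 depthTop [0.5473 0.0495 0.0781] depthScene [0.5474 0.0547 0.0814]
tri [0.5428 0.0141 0.075 ] gap 0.0026 depthTop [0.5437 0.0134 0.0785] depthScene [0.5425 0.0163 0.0773]
tri [ 0.5396 -0.0219  0.0741] gap 0.0036 depthTop [ 0.5406 -0.0226  0.0812] depthScene [ 0.5387 -0.0197  0.0759]
tri [ 0.5361 -0.0577  0.0761] gap 0.0021 depthTop [ 0.5369 -0.0582  0.0763] depthScene [ 0.5347 -0.0582  0.0743]
tri [0.5039 0.0362 0.0839] gap 0.0036 depthTop [0.5056 0.0353 0.0785] depthScene [0.5002 0.0336 0.0777]
```

Emit:
{"op": "step_arm", "data": {
  "moves": [
    [0,-0.03,0,-3.8,0,-4.4,1],
    [0,-0.07,0,-7.5,0,-8.7,1],
    [0,-0.1,0,-11.3,0,-13.1,1],
    [0,-0.14,0,-15.1,0,-17.5,1],
    [0,-0.17,0,-18.9,0,-21.9,1],
    [0,-0.21,0,-22.6,0,-26.2,1],
    [0,-0.24,0,-26.4,0,-30.6,1],
    [0,-0.28,0,-30.2,0,-35,1],
    [0,-0.31,0,-34,0,-39.3,1],
    [0,-0.35,0,-37.7,0,-43.7,1],
    [0,-0.35,0,-37.7,0,-43.7,1],
    [0,-0.35,0,-37.7,0,-43.7,1]
  ],
  "grip_force": 20
}}

```text
t: 1.65
tcp_pos: [0.5003, 0.0321, 0.2496]
tool_rot: [-0.525, -0.473, 0.474, 0.526]
force: [-0.8, -0.4, -0.0]
finger_gap: 0.004
```

```bash
python3 - <<'E'
from h import *
s=sense(); print(s['t'],s['q'].round(3),s['tcp_pos'],R.from_quat(s['tool_rot']).as_matrix().round(4),s['force'],s['finger_gap'])
w=snap('wrist','w1'); print(w['xyz'])
E
```

```text
1.65 [-1.590e-01  3.640e-01  1.736e+00 -1.000e-03  1.044e+00 -1.626e+00] [0.50033964 0.03211194 0.24962876] [[ 1.027e-01 -2.700e-03 -9.947e-01]
 [ 9.947e-01 -6.000e-04  1.027e-01]
 [-9.000e-04 -1.000e+00  2.600e-03]] [-0.84466392 -0.36726313 -0.04288339] 0.003646251414208178
[0.41640291 0.04008071 0.37337845]
```

View pics/w1.png

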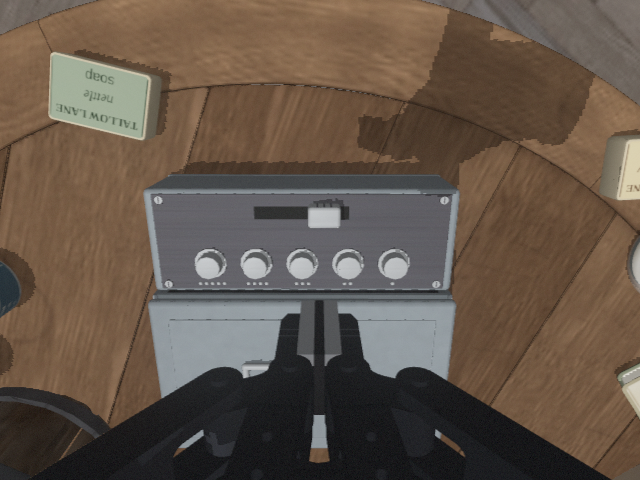

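The wrist view is upside down. The dots confirm the buttons: 1 at (394,263), 2 at (348,263), 3 at (302,262), 4 at (256,262) and 5 at (209,262). The tab's top is near (324,217), and the shut fingertips are near (320,300).

```bash
python3 - <<'E'
from h import *
s=np.load('pics/w1.npz'); f=s['frame']
cv2.imwrite('pics/w1c.png',cv2.resize(f[180:310,190:420,::-1],None,fx=3.4,fy=3.4,interpolation=cv2.INTER_CUBIC))
H,W=s['z_map'].shape
uu,vv=np.meshgrid(np.arange(W),np.arange(H))
fl=240/np.tan(np.radians(float(s['vfov']))/2); z=s['z_map']
c=np.stack([(uu-s['cx'])/fl*z,(vv-s['cy'])/fl*z,z],-1)
X=R.from_quat(s['orientation']).apply(c.reshape(-1,3)).reshape(H,W,3)+s['xyz']
def zz(a,b,c_,d): return np.median(X[b:d,a:c_,2]).round(4)
print('deck',zz(200,230,400,240),'table',zz(60,200,120,260),'lid',zz(170,300,230,330))
for i,(u,v) in enumerate([(394,263),(348,263),(302,262),(256,262),(209,262),(324,217)]):
    r=X[v-16:v+17,u-16:u+17].reshape(-1,3)
    zd=0.0672 
    m=(r[:,2]>np.percentile(r[:,2],90)-0.002)
    k=r[m]; print(i+1,'mean top',k.mean(0).round(4),'mid',((k.max(0)+k.min(0))/2).round(4),'size',np.ptp(k,0).round(4),m.sum(), 'px',P(s,u,v).round(4))
m=X[290:360,300:345]; print('fingers region z min/med', m[...,2].min())
E
```

```text
deck 0.0665 table -0.0001 lid 0.0826
1 mean top [0.5461 0.0839 0.0818] mid [0.4868 0.067  0.2248] size [0.1408 0.0539 0.2971] 432 px [0.5442 0.084  0.0777]
2 mean top [0.5428 0.0488 0.0813] mid [0.4851 0.049  0.2248] size [0.1373 0.0184 0.2972] 422 px [0.5401 0.0492 0.079 ]
3 mean top [0.5402 0.0133 0.0784] mid [0.4831 0.022  0.2248] size [0.1335 0.0361 0.2972] 424 px [0.5362 0.0146 0.0779]
4 mean top [ 0.536  -0.0219  0.0798] mid [0.4814 0.0042 0.2248] size [0.13   0.0717 0.2971] 422 px [ 0.5326 -0.0202  0.0778]
5 mean top [ 0.5325 -0.0574  0.0798] mid [ 0.4794 -0.0136  0.2248] size [0.1259 0.1074 0.2972] 423 px [ 0.5292 -0.0558  0.0773]
6 mean top [0.5014 0.0343 0.0825] mid [0.4635 0.0343 0.2268] size [0.0942 0.0236 0.2931] 630 px [0.5014 0.0348 0.0817]
fingers region z min/med 0.03471819438523399
```

View pics/w1c.png

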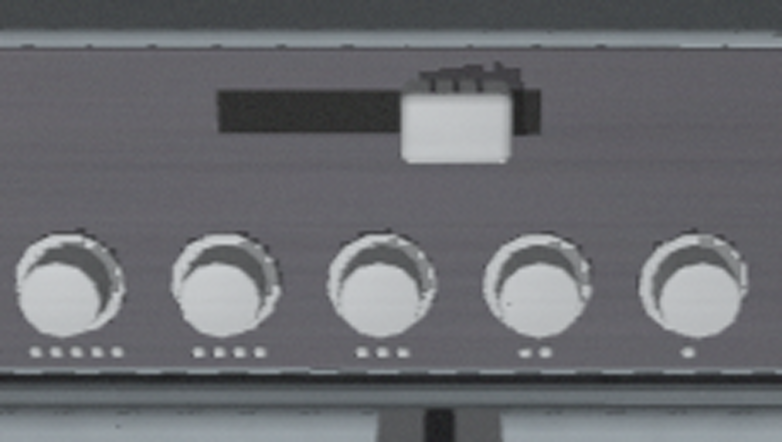

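```bash
python3 - <<'E'
from h import *
s=np.load('pics/w1.npz')
o=s['xyz']
for n,u,v,h in [('b1',700,300,.0785),('b2',540,300,.0785),('b3',380,300,.0785),('b4',219,300,.0785),('b5',62,300,.0785),('tab',456,128,.083),('tabL',512,128,.083),('lidedge',400,390,.083)]:
    u=(u+.5)/3.4-.5+190; v=(v+.5)/3.4-.5+180
    d=P(s,u,v,1.)-o; k=(h-o[2])/d[2]; print(n,(o+k*d).round(4),'depth',P(s,u,v).round(4))
E
```

```text
b1 [0.548  0.0849 0.0785] depth [0.5481 0.0849 0.0783]
b2 [0.5443 0.0493 0.0785] depth [0.5448 0.0493 0.0775]
b3 [0.5407 0.0136 0.0785] depth [0.5411 0.0135 0.0775]
b4 [ 0.537  -0.0222  0.0785] depth [ 0.5371 -0.0223  0.0782]
b5 [ 0.5334 -0.0572  0.0785] depth [ 0.5336 -0.0573  0.078 ]
tab [0.5012 0.0346 0.083 ] depth [0.5016 0.0346 0.0817]
tabL [0.5024 0.0464 0.083 ] depth [0.5071 0.0467 0.0672]
lidedge [0.5611 0.016  0.083 ] depth [0.568  0.0148 0.0692]
```

Emit:
{"op": "step_arm", "data": {
  "moves": [
    [0,0,0,-2.5,2,-2.1,1],
    [0,0,0,-5.0,4,-4.2,1],
    [0,0,0,-5.0,8,-4.2,1],
    [0,0,0,-5.0,12,-4.2,1],
    [0,0,0,-5.0,13.3,-4.2,1],
    [0,0,0,-5.0,13.3,-4.2,1],
    [0,0,0,-5.0,13.3,-4.2,1]
  ]
}}

```text
t: 2.58
tcp_pos: [0.5374, -0.021, 0.118]
tool_rot: [0.525, 0.474, -0.475, -0.524]
force: [-0.3, 0.1, 0.6]
finger_gap: -0.002
```

```bash
python3 - <<'E'
from h import *
s=sense(); print(s['t'],s['tcp_pos'],s['force'],s['finger_gap'])
w=snap('wrist','w2')
q=snap('scene','s2'); cv2.imwrite('pics/s2c.png',cv2.resize(q['frame'][165:305,240:400,::-1],None,fx=4,fy=4,interpolation=cv2.INTER_CUBIC))
E
```

```text
2.575 [ 0.53741157 -0.02095071  0.11803322] [-0.27254379  0.07493674  0.63912996] -0.001624003524737135
```

View pics/w2.png

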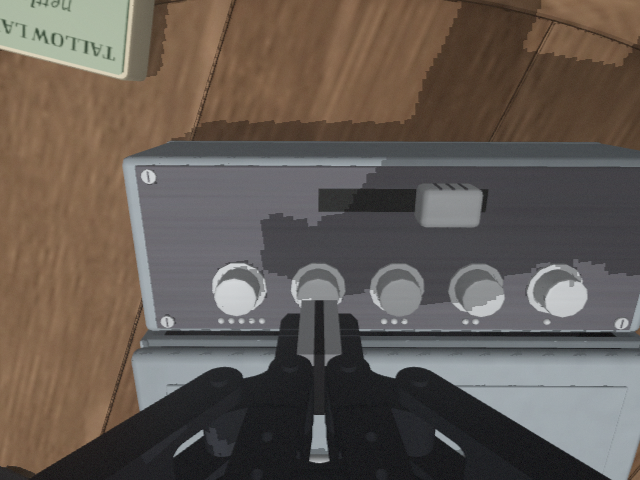

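View pics/s2c.png

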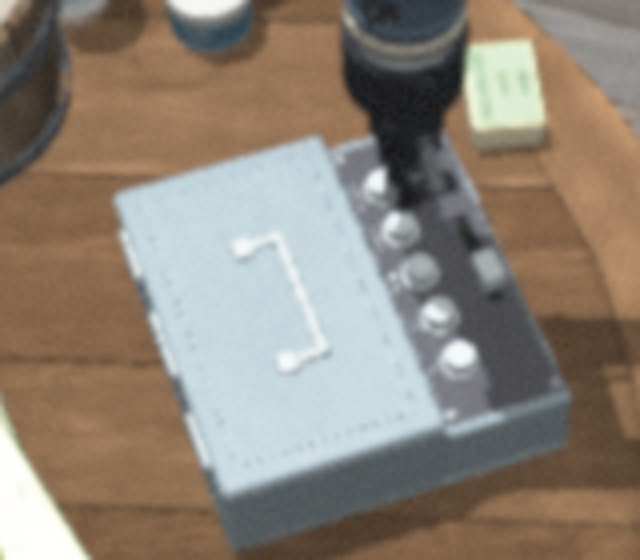

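The fingertips are centred over button 4: the finger axis is at u≈319 and the button at u≈318. I'll press gently.

Emit:
{"op": "step_arm", "data": {
  "moves": [
    [0,0,0,-0.1,1.8,0,1],
    [0,0,0,-0.1,2.2,0,1],
    [0,0,0,-0.1,2.5,0,1],
    [0,0,0,-0.1,2.8,0,1],
    [0,0,0,-0.1,2.8,0,1]
  ]
}}

```text
t: 3.3
tcp_pos: [0.5374, -0.0223, 0.0903]
tool_rot: [0.525, 0.474, -0.474, -0.524]
force: [-0.9, 0.5, 1.1]
finger_gap: 0.002
```

```bash
python3 - <<'E'
from h import *
s=sense(); print(s['t'],s['tcp_pos'],s['force'],s['finger_gap'])
E
```

```text
3.3 [ 0.53743396 -0.02234848  0.09027332] [-0.91987926  0.50004425  1.13962017] 0.002108734843924602
```

Emit:
{"op": "step_arm", "data": {
  "moves": [
    [0,0,0,0,0.1,0,1],
    [0,0,0,0,0.1,0,1]
  ]
}}

```text
t: 3.55
tcp_pos: [0.5374, -0.0223, 0.0893]
tool_rot: [0.525, 0.474, -0.474, -0.524]
force: [-1.4, -0.7, 1.5]
finger_gap: 0.0
```

Emit:
{"op": "step_arm", "data": {
  "moves": [
    [0,0,0,0,0.1,0,1],
    [0,0,0,0,0.1,0,1]
  ]
}}

```text
t: 3.8
tcp_pos: [0.5374, -0.0223, 0.0882]
tool_rot: [0.525, 0.474, -0.474, -0.524]
force: [-0.3, 0.4, 1.0]
finger_gap: -0.001
```

```bash
python3 - <<'E'
from h import *
s=sense(); print(s['t'],s['tcp_pos'],s['force'],s['finger_gap'])
E
```

```text
3.8 [ 0.53741032 -0.02234839  0.08823836] [-0.28046613  0.43988797  1.03411402] -0.0010824600646773446
```

```bash
python3 - <<'E'
from h import *
w=snap('wrist','w3')
cv2.imwrite('pics/w3c.png',cv2.resize(w['frame'][220:370,180:430,::-1],None,fx=3.2,fy=3.2,interpolation=cv2.INTER_CUBIC))
E
```

```text
(no output)
```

View pics/w3c.png

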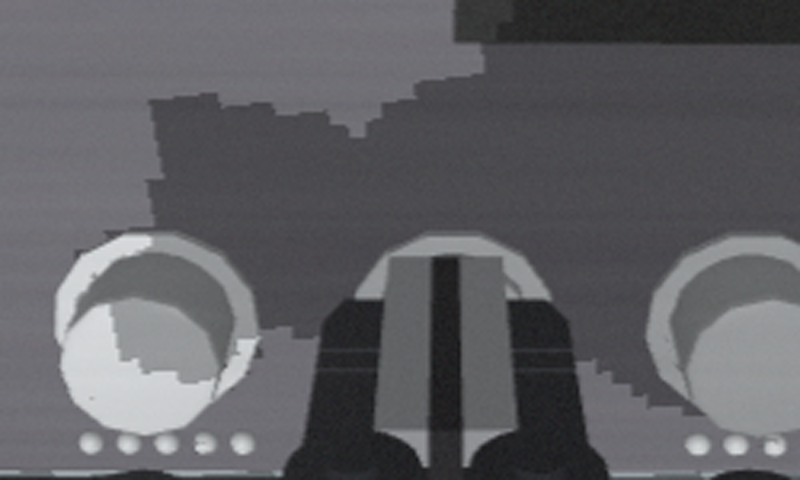

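The collar shows around the fingertips and button 4's cap is hidden beneath them. I'll feel for the hard stop.

Emit:
{"op": "step_arm", "data": {
  "moves": [
    [0,0,0,0,0.1,0,1],
    [0,0,0,0,0.1,0,1]
  ]
}}

```text
t: 4.1
tcp_pos: [0.5374, -0.0223, 0.0871]
tool_rot: [0.525, 0.474, -0.474, -0.524]
force: [-1.7, 0.3, 1.8]
finger_gap: 0.003
```

```bash
python3 - <<'E'
from h import *
s=sense(); print(s['t'],s['tcp_pos'],s['force'],s['finger_gap'],s['tau'].round(2))
E
```

```text
4.1 [ 0.53741998 -0.02233591  0.08713664] [-1.72992976  0.26943844  1.83383303] 0.0032979498304211204 [ 5.000e-02 -4.093e+01 -9.460e+00  4.000e-02 -2.000e-01  0.000e+00]
```

Emit:
{"op": "step_arm", "data": {
  "moves": [
    [0,0,0,0,0.1,0,1],
    [0,0,0,0,0.1,0,1]
  ]
}}

```text
t: 4.35
tcp_pos: [0.5374, -0.0224, 0.0864]
tool_rot: [0.525, 0.474, -0.474, -0.524]
force: [-0.6, -0.2, 3.9]
finger_gap: -0.002
```

```bash
python3 - <<'E'
from h import *
s=sense(); print(s['t'],s['tcp_pos'],s['force'],s['finger_gap'],s['tau'].round(2))
E
```

```text
4.35 [ 0.53743123 -0.02235341  0.08638107] [-0.62322745 -0.23866483  3.87378201] -0.0020680404213888883 [ 3.000e-02 -3.941e+01 -9.380e+00  6.000e-02 -4.100e-01  0.000e+00]
```

The hard stop shows at TCP z≈0.0864, where the force rises to 3.9 N. I'll lift, go to button 1 and look at button 4.

Emit:
{"op": "step_arm", "data": {
  "moves": [
    [0,0,0,0,-1.5,0,1],
    [0,0,0,0,-3.5,0,1],
    [0,0,0,3,-3.5,0,1],
    [0,0,0,7,-3.5,0,1],
    [0,0,0,10.7,-3.3,0,1],
    [0,0,0,10.8,-3.2,0,1],
    [0,0,0,10.8,-3.2,0,1],
    [0,0,0,10.8,-3.2,0,1]
  ]
}}

```text
t: 5.35
tcp_pos: [0.5485, 0.0841, 0.1184]
tool_rot: [0.526, 0.474, -0.474, -0.524]
force: [-0.4, -0.3, -0.1]
finger_gap: -0.002
```

```bash
python3 - <<'E'
from h import *
s=sense(); print(s['t'],s['tcp_pos'],s['force'],s['finger_gap'],R.from_quat(s['tool_rot']).as_matrix().round(4))
w=snap('wrist','w4')
o=w['xyz']
E
```

```text
5.35 [0.54845653 0.08409494 0.1184183 ] [-0.40040776 -0.27413883 -0.10089874] -0.0019265160037727567 [[ 1.021e-01  9.000e-04 -9.948e-01]
 [ 9.948e-01 -1.800e-03  1.021e-01]
 [-1.700e-03 -1.000e+00 -1.100e-03]]
```

View pics/w4.png

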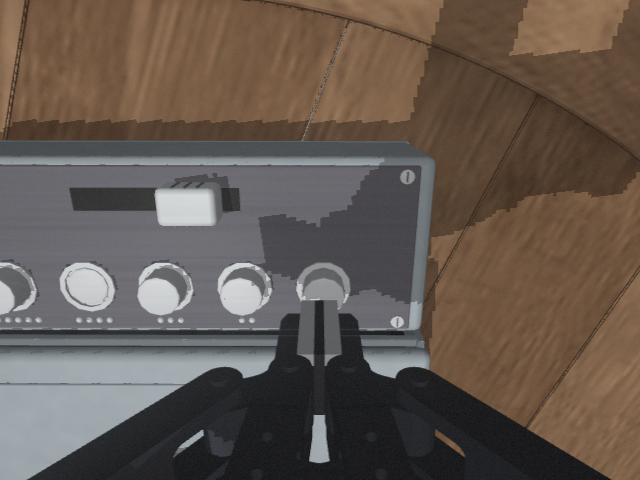

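Button 4 at (87,286) is flush in its collar, and 5, 3, 2 and 1 are still up. The fingers are over button 1 at (323,288). I'll press it now.

Emit:
{"op": "step_arm", "data": {
  "moves": [
    [0,0,0,0.1,1.8,0,1],
    [0,0,0,0.1,2.2,0,1],
    [0,0,0,0.1,2.5,0,1],
    [0,0,0,0.1,2.8,0,1],
    [0,0,0,0.1,3.0,0,1],
    [0,0,0,0.1,3.1,0,1],
    [0,0,0,0.1,3.15,0,1],
    [0,0,0,0.1,3.15,0,1]
  ]
}}

```text
t: 6.4
tcp_pos: [0.5488, 0.085, 0.087]
tool_rot: [0.526, 0.474, -0.474, -0.524]
force: [1.1, -0.5, 0.8]
finger_gap: -0.002
```

Next I'll lift and go to button 2 (−3.6 cm along tool x).

Emit:
{"op": "step_arm", "data": {
  "moves": [
    [0,0,0,0,0.05,0,1],
    [0,0,0,0,-1.5,0,1],
    [0,0,0,0,-3.2,0,1],
    [0,0,0,-1.8,-3.2,0,1],
    [0,0,0,-3.6,-3.2,0,1],
    [0,0,0,-3.6,-3.2,0,1],
    [0,0,0,-3.6,-3.2,0,1]
  ]
}}

```text
t: 7.28
tcp_pos: [0.5448, 0.0488, 0.1186]
tool_rot: [0.526, 0.473, -0.474, -0.525]
force: [-0.1, -0.1, 0.3]
finger_gap: -0.0
```

```bash
python3 - <<'E'
from h import *
s=sense(); print(s['t'],s['tcp_pos'],s['force'],s['finger_gap'])
w=snap('wrist','w5')
E
```

```text
7.275 [0.54477898 0.04881472 0.11858613] [-0.05020437 -0.07505326  0.30989195] -0.00017061166057643398
```

View pics/w5.png

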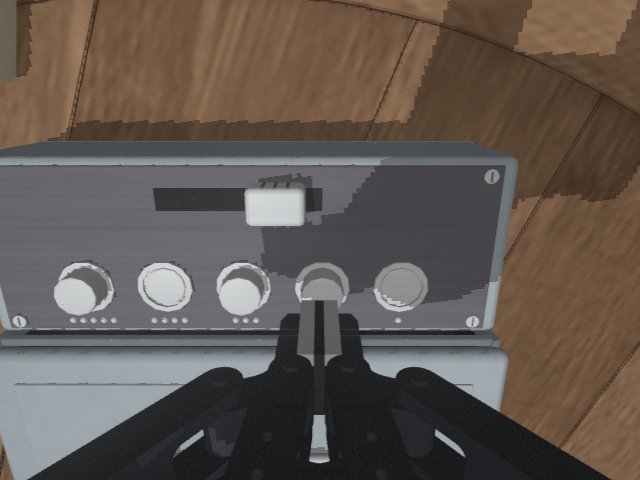

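Buttons 4 at (165,286) and 1 at (401,286) are flush, 3 and 5 are up, and the fingers are over button 2 at (321,288). I'll press it.

Emit:
{"op": "step_arm", "data": {
  "moves": [
    [0,0,0,0.05,1.8,0,1],
    [0,0,0,0.05,2.2,0,1],
    [0,0,0,0.05,2.5,0,1],
    [0,0,0,0.05,2.8,0,1],
    [0,0,0,0.05,3.0,0,1],
    [0,0,0,0.05,3.1,0,1],
    [0,0,0,0.05,3.17,0,1],
    [0,0,0,0.05,3.17,0,1]
  ]
}}

```text
t: 8.32
tcp_pos: [0.5452, 0.0495, 0.087]
tool_rot: [0.526, 0.474, -0.474, -0.524]
force: [-0.8, 0.3, 1.6]
finger_gap: -0.006
```

Button 2 is pressed to the same depth. Next I'll lift and come down to the left of the tab: 1.8 cm to the left and 4.1 cm toward the front.

Emit:
{"op": "step_arm", "data": {
  "moves": [
    [0,0,0,0,-1.5,0,1],
    [0,0,0,0,-3.2,0,1],
    [0,0,0,0.9,-3.2,2,1],
    [0,0,0,1.8,-3.2,4.1,1],
    [0,0,0,1.8,-3.2,4.1,1],
    [0,0,0,1.8,-3.2,4.1,1]
  ]
}}

```text
t: 9.07
tcp_pos: [0.5081, 0.0713, 0.1196]
tool_rot: [0.527, 0.474, -0.473, -0.523]
force: [0.2, -0.1, 0.1]
finger_gap: 0.002
```

```bash
python3 - <<'E'
from h import *
s=sense(); print(s['t'],s['tcp_pos'],s['force'],s['finger_gap'])
w=snap('wrist','w6')
E
```

```text
9.075 [0.50805533 0.07128086 0.1195836 ] [ 0.21290967 -0.08654656  0.08897249] 0.0020584769240406878
```

View pics/w6.png

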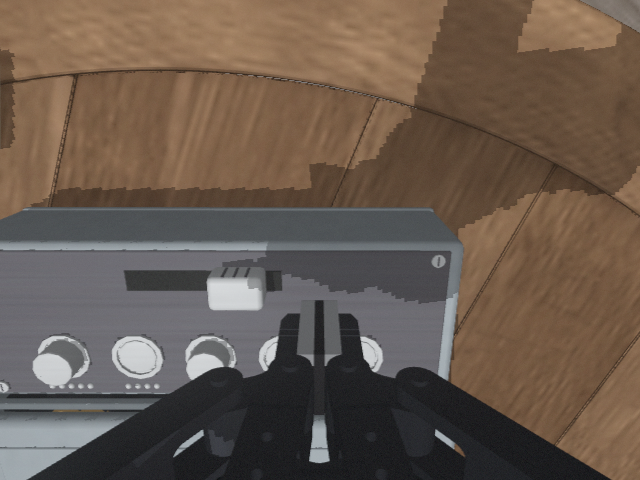

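Emit:
{"op": "step_arm", "data": {
  "moves": [
    [0,0,0,0,1.5,0.1,1],
    [0,0,0,0,2.7,0.2,1],
    [0,0,0,0,3.1,0.2,1],
    [0,0,0,-0.5,3.1,0.2,1],
    [0,0,0,-1.0,3.1,0.2,1],
    [0,0,0,-1.0,3.1,0.2,1]
  ]
}}

```text
t: 9.88
tcp_pos: [0.5055, 0.0609, 0.0887]
tool_rot: [0.527, 0.474, -0.472, -0.524]
force: [0.6, 0.4, 1.5]
finger_gap: -0.006
```

```bash
python3 - <<'E'
from h import *
s=sense(); print(s['t'],s['tcp_pos'],s['force'],s['finger_gap'])
w=snap('wrist','w7')
E
```

```text
9.875 [0.50545842 0.06088271 0.08872052] [0.55083699 0.38929275 1.46786469] -0.005684018521636449
```

View pics/w7.png

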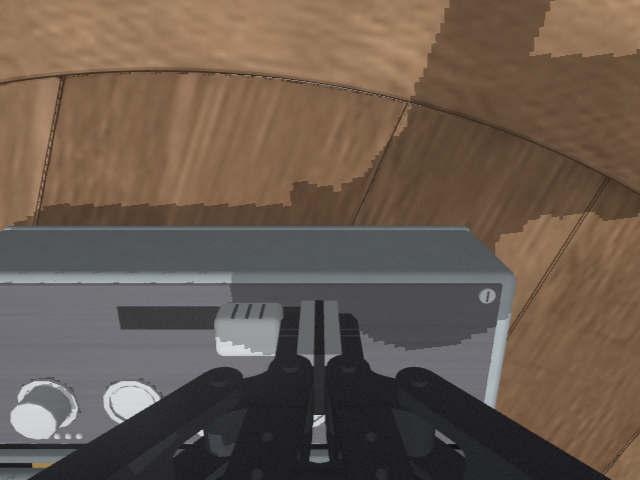

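The finger's back is about to touch the tab's left face (u≈283). I'll push right in small steps.

Emit:
{"op": "step_arm", "data": {
  "moves": [
    [0,0,0,-0.2,0,0,1],
    [0,0,0,-0.4,0,0,1],
    [0,0,0,-0.6,0,0,1],
    [0,0,0,-0.6,0,0,1]
  ]
}}

```text
t: 10.42
tcp_pos: [0.5048, 0.0549, 0.0888]
tool_rot: [0.527, 0.474, -0.473, -0.523]
force: [-0.3, 1.6, -0.1]
finger_gap: -0.001
```

```bash
python3 - <<'E'
from h import *
s=sense(); print(s['t'],s['tcp_pos'],s['force'],s['finger_gap'])
w=snap('wrist','w8')
E
```

```text
10.425 [0.50482722 0.05494414 0.08882593] [-0.28391404  1.59215033 -0.08900252] -0.0013955622871571877
```

View pics/w8.png

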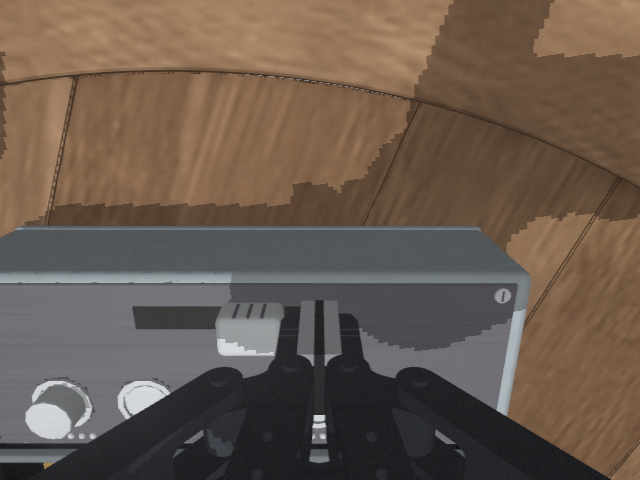

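Emit:
{"op": "step_arm", "data": {
  "moves": [
    [0,0,0,-0.2,0,0,1],
    [0,0,0,-0.4,0,0,1],
    [0,0,0,-0.6,0,0,1],
    [0,0,0,-0.8,0,0,1],
    [0,0,0,-1.0,0,0,1],
    [0,0,0,-1.1,0,0,1],
    [0,0,0,-1.1,0,0,1]
  ]
}}

```text
t: 11.35
tcp_pos: [0.5037, 0.0438, 0.0888]
tool_rot: [0.527, 0.474, -0.473, -0.523]
force: [-0.6, 1.2, 0.2]
finger_gap: 0.003
```

Emit:
{"op": "step_arm", "data": {
  "moves": [
    [0,0,0,-0.1,0,0,1],
    [0,0,0,-0.1,0,0,1]
  ]
}}

```text
t: 11.6
tcp_pos: [0.5036, 0.0428, 0.0888]
tool_rot: [0.527, 0.474, -0.473, -0.523]
force: [0.6, 2.2, -0.2]
finger_gap: -0.0
```

```bash
python3 - <<'E'
from h import *
s=sense(); print(s['t'],s['tcp_pos'],s['force'],s['finger_gap'])
w=snap('wrist','w9')
E
```

```text
11.6 [0.50355205 0.04276032 0.08882985] [ 0.56878061  2.19641452 -0.22055016] -0.0001362016481097261
```

View pics/w9.png

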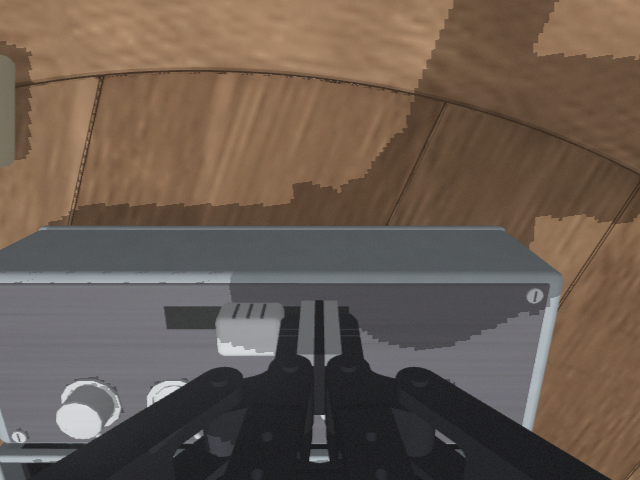

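Emit:
{"op": "step_arm", "data": {
  "moves": [
    [0,0,0,-0.1,0,0,1],
    [0,0,0,-0.1,0,0,1]
  ]
}}

```text
t: 11.9
tcp_pos: [0.5035, 0.0424, 0.0888]
tool_rot: [0.527, 0.474, -0.472, -0.524]
force: [0.7, 6.5, 0.9]
finger_gap: -0.005
```

Emit:
{"op": "step_arm", "data": {
  "moves": [
    [0,0,0,-0.08,0,0,1],
    [0,0,0,-0.08,0,0,1]
  ]
}}

```text
t: 12.15
tcp_pos: [0.5035, 0.0424, 0.0889]
tool_rot: [0.527, 0.474, -0.472, -0.524]
force: [0.7, 5.5, -0.2]
finger_gap: -0.004
```

```bash
python3 - <<'E'
from h import *
s=sense(); print(s['t'],s['tcp_pos'],s['force'],s['finger_gap'])
q=snap('scene','s3'); cv2.imwrite('pics/s3c.png',cv2.resize(q['frame'][165:305,240:400,::-1],None,fx=4,fy=4,interpolation=cv2.INTER_CUBIC))
E
```

```text
12.15 [0.50348904 0.04237161 0.08887177] [ 0.69561321  5.51095685 -0.21538425] -0.004130847935638015
```

View pics/s3c.png

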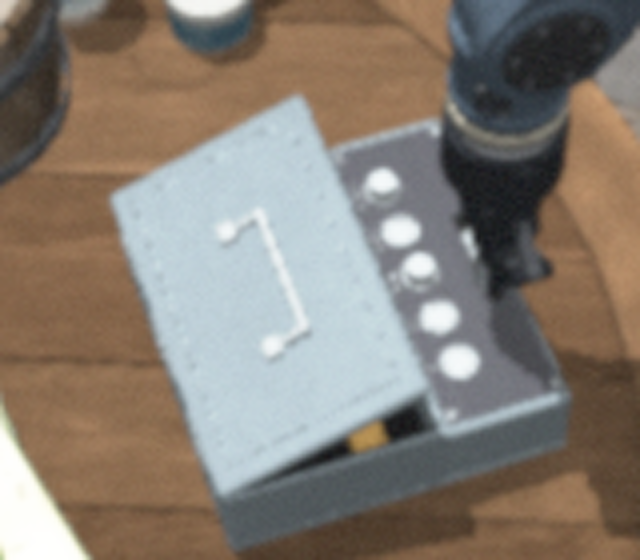

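The tab is at its stop (force rose to 6 N) and the lid is ajar. I'll back off to the left, then go up and toward the robot, away from the lid.

Emit:
{"op": "step_arm", "data": {
  "moves": [
    [0,0,0,0.4,0,0,1],
    [0,0,0,1.0,0,0,1],
    [0,0,0,1.0,-1.5,0.5,1],
    [0,0,0,1.0,-4,1.5,1],
    [0,0,0,2,-8,3,1],
    [0,0,0,3,-12,3,1],
    [0,0,0,6,-14,3,1],
    [0,0,0,10,-15,3,1],
    [0,0,0,14,-15,3,1],
    [0,0,0,18,-15,3,1],
    [0,0,0,18,-15,3,1],
    [0,0,0,18,-15,3,1]
  ]
}}

```text
t: 13.7
tcp_pos: [0.491, 0.2241, 0.2391]
tool_rot: [0.527, 0.474, -0.472, -0.524]
force: [0.5, -0.4, -0.1]
finger_gap: 0.002
```

```bash
python3 - <<'E'
from h import *
s=sense(); print(s['t'],s['tcp_pos'],s['force'])
q=snap('scene','s4'); cv2.imwrite('pics/s4c.png',cv2.resize(q['frame'][165:305,240:400,::-1],None,fx=4,fy=4,interpolation=cv2.INTER_CUBIC))
q=snap('top','t4'); a=np.load('pics/top0.npz')
c=np.hstack([x[160:310,250:400,::-1] for x in (a['frame'],q['frame'])])
cv2.imwrite('pics/t4c.png',cv2.resize(c,None,fx=2.6,fy=2.6,interpolation=cv2.INTER_CUBIC))
E
```

```text
13.7 [0.49103445 0.22406669 0.23912312] [ 0.5167876  -0.36353968 -0.08536932]
```

View pics/s4c.png

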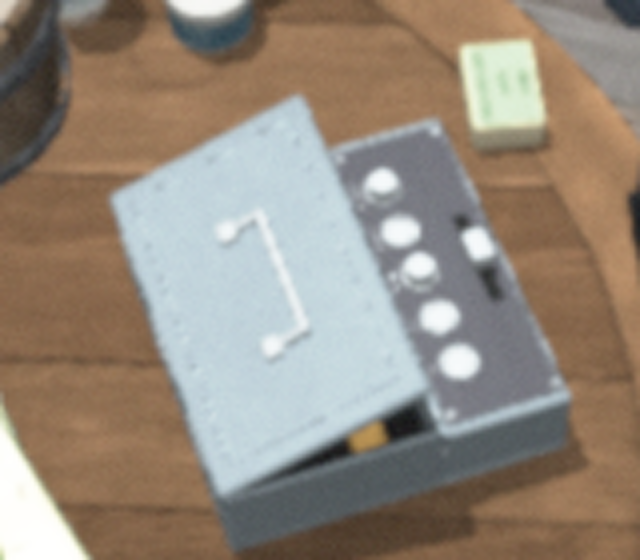

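View pics/t4c.png

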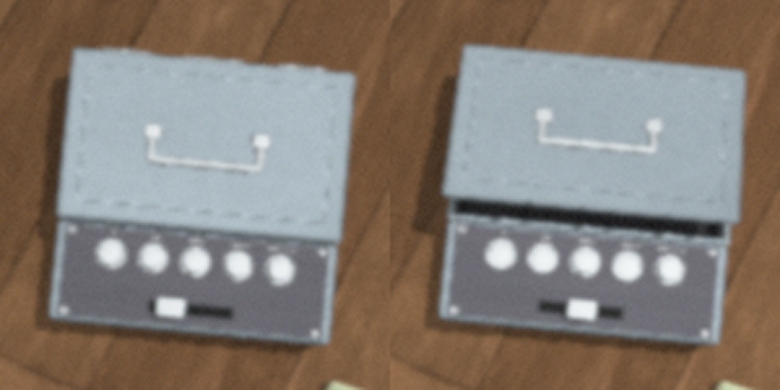

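```bash
python3 - <<'E'
from h import *
s=np.load('pics/s4.npz'); 
# lid side edge points in crop/4 + offset: hinge-side and front-side
a=np.array([P(s,240+u/4,165+v/4) for u,v in [(150,200),(215,150),(280,120),(240,440),(320,400),(390,370)]]); print(a.round(3))
X=np.array([P(s,240+u/4,165+v/4) for u in range(150,300,8) for v in range(210,400,8) if 0<=v-u*0.0])
X=X[(X[:,2]>.075)&(X[:,2]<.17)]
c=X.mean(0); n=np.linalg.svd(X-c)[2][2]; print('lid tilt',np.arccos(abs(n[2])).round(3),len(X))
sign_off()
E
```

```text
[[ 0.682 -0.099  0.093]
 [ 0.631 -0.107  0.108]
 [ 0.588 -0.098  0.126]
 [ 0.702  0.093  0.095]
 [ 0.65   0.096  0.108]
 [ 0.608  0.108  0.131]]
lid tilt 0.393 431
the job is handed in; nothing more can be done
```

The cash box is open and the job is handed in. I pressed buttons 4, 1 and 2 in that order with the shut fingertips, then pushed the slide's tab right to its stop. I backed the arm clear before handing in, at about 14 s of the 48 s allowed.

**Last checks:**
- **Buttons:** the pictures show 4, 1 and 2 flush in their collars and 3 and 5 up. I felt the hard stop only on button 4. Buttons 1 and 2 were pressed to within about 0.6 mm of that height.
- **Slide:** it reached its stop, where the side force rose from about 2 N to about 6 N. That was the highest force I saw in the job.
- **Lid:** its tilt from the depth image is about 0.39 rad, a little above the 0.36 rad given. I put that down to the handle and depth noise.
- **Box and goods:** before and after pictures show no visible shift of the box. The green soap, the goods nearest the work, looks unmoved. I did not measure the other goods, but the arm never worked near them.

The cameras disagreed by 2 to 4 mm on the button positions. I used the closer wrist camera view and checked the alignment over each button before pressing.

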